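# Draw the wooden turner out of the half-roofed utensil box

## Robot

A 6-joint arm with a two-finger parallel gripper is mounted at the origin on a cart in front of the work surface, level with it; the furniture and walls round the work are solid. World frame = base frame: x ahead of the robot, y to its left, z up, the work surface at z = 0. Lengths are in mm, angles in rad, forces in N, time in s.
With the tool pointing down it reaches from about 350 to 800 mm from the base axis. Payload 7.3 kg.
Tool frame: the origin (TCP) lies between the finger pads; the fingertips stand 17 mm ahead of it and the grasp point (between the pads) lies 2 mm behind it (r.tip_extent is the distance from the TCP to the fingertips, in mm); z points along the fingers, y is the line along which they close (so a half turn about z gives the same grasp; the last joint's range is limited). The gripper opens to 85 mm and grips with 20 to 120 N. Pads are 22 mm wide; open, the fingers measure 114 mm over their backs; the gripper's body (76 mm by 85 mm) begins 54 mm behind the grasp point. The pads swing forward as they close: fully open they stand 13 mm farther back than shut.
Start: joints at [0.989, 0.342, 1.524, -0, 1.275, -0.146], TCP at [221.609, 475.954, 248.322] pointing down, gripper open.
Joint ranges: [-2.53, 2.53], [-0.77, 2.02], [0.04, 2.7], [-1, 4.14], [0.28, 2.66], [-3.11, 3.11]. Speed limits (rad/s): [2.57, 2.57, 3.14, 3.14, 3.14, 3.14].

## Interface

Orientations are given as a unit quaternion [x, y, z, w].
In Python, from bench import r, grab_frame gives the robot as it stands. The module is installed in compiled form; this text tells all that it offers.
- The arm moves only by the shell command python3 -m crank 'ROWS' [FORCE]. ROWS is a JSON object of lists of equal length, an entry for each row: "delta_rot": the turn, a rotation vector about the tool's x, y, z in degrees, a list of three; "travel": the shift along the tool's x, y, z in m, a list of three; "gripper": the closure, from -1 (fully open) to 1 (shut). In form: {"delta_rot": [[wx, wy, wz], ...], "travel": [[x, y, z], ...], "gripper": [gripper, ...]}. A call has 1 to 10 rows; each row is the pose to reach, as a shift and turn from the pose commanded when the call began, along the tool's axes at that moment; what a row does not reach only later rows make up. A row lasts 1/8 s, in which the tool goes at most 62.5 mm and 10.7 degrees, less where a joint would pass 70% of its speed; a pose out of reach is approached as far as the arm can. A call with a gripper value outside its range is refused whole. The fingers move at their own pace and stop on an object; FORCE is the grip in N (left out, the last holds). Time passes only in rows, so rows that repeat a pose let the fingers close. It gives the time, the measured TCP pose, the force, the opening and the grip force at its end, in the units of the state.
- r.read_state(): the state, without advancing time (a new reading comes with each control period).
- grab_frame(name): name is "scene" or "top" or "wrist"; returns a dict with "image" (480x640x3 uint8, red, green, blue), "fovy" (degrees; the focal length in pixels is half the picture's height over the tangent of half this angle, whatever the lens; pixels are square), "cx", "cy" (the principal point, pixels), "rvec" (rotation vector, rad) and "tvec" (3), from world to camera coordinates, as OpenCV has them; the wrist camera has in their place "T_tool_cam" (4x4, takes a point from camera to tool coordinates, whose origin is the TCP and whose axes are the flange's). Camera axes: x right, y down, z forward; pixel columns grow to the right and rows downward; lengths in mm; the calibration is good to about 2 mm. A picture is of the moment at which its call begins: read the wrist's pose just before it. There is no depth.
- r.close_job(): hands the job in; it is judged then, once.
The state is a dict: "time_s": time; "joint_positions": joint angles; "joint_vel": joint speeds; "joint_efforts": joint torques, N m; "position": TCP position; "orientation": TCP orientation; "ft_force": force on the tool from outside, world axes, zero at the start; "moment": the same for the moment, N m; "opening": finger opening in mm; "grip_force": force on a finger pad.
Only numpy, scipy, OpenCV 4.12 (cv2) and the standard library are available. Lean on these libraries where they do the work, as an engineer would, in place of code of your own. Each camera call takes 0.05 s, during which the arm holds its last target. There are 200 camera calls.

## Task

Swing up the stiff lid of the utensil box and leave it leaning back at about 120 degrees from shut (never laid down towards the tin on the roof of the box), while the wooden turner still lies inside. Then draw the turner out of the opening, handle first and tilted, because its blade lies under the fixed roof, and finish holding it still in the gripper with the whole turner at least 5 cm higher than the roof of the box, clear of the box and the things around it. Leave the tin, the mug and the jam jar where they are.

Things in the scene. Friction and masses are not known exactly. Their poses are not given: they have to be found in the camera images.
- box: fixed utensil box of pale wood, 170 (its x) x 353 (its y) x 100 mm outside, walls 6 mm. Origin under its middle on the worktop; its y points to the roofed half, about the robot's left. At y above 0 a fixed 6 mm roof covers it (underside 94, top 100 mm up); at y from -171 mm to 0 it is open under the hinged lid. It stands turned by up to 0.2 rad
- opening (a point): middle of the opening, 100 mm up, at y -85 mm of the box. The opening is 171 mm long and 158 mm wide inside. Its end wall (y -177 to -171 mm) is 100 mm high, the two long walls beside it only 50 mm. The inner floor is 6 mm up; two 12 mm wide cross ribs at y -130 and +110 mm reach 24 mm up and carry the turner
- lid (a joint): angle of the lid (rad): 0 shut, grows as it opens, stop at 2.75 (laid back over the roof); 2.09 is 120 degrees. Stiff hinge, stays where it is left (about 2 N at the tab moves it). Starts 0 to 0.1
- lid_hinge (a point): middle of the hinge axis, at the edge of the roof, 101 mm up; the axis is parallel to box x. The lid (170 mm along box x, 174 mm long, 6 mm thick, mid-brown wood) lies from here to box y -177 mm when shut and swings up and over towards box +y
- lid_tab (a point): grip point in the black tab on the lid's free edge: 207 mm from the hinge axis, 106 mm up when shut. The tab is 12 mm thick along box x, 20 mm high, and sticks out 49 mm past the lid's edge in the lid's plane; this point is 19 mm from its outer end. Gripped across its 12 mm it can pivot between the fingers
- turner_grip (a point): where to grip the dark wooden turner (a flat spatula, 310 mm long, about 0.06 kg): centre of its handle's section, 70 mm from the handle's end, 30 mm up. The handle is 18 mm wide (turner x) and 12 mm thick (turner z). The turner lies along its own y, within 0.03 rad of the box's y, handle under the lid, blade under the roof
- turner_handle_end (a point): tip of the turner's handle, 70 mm towards its -y from turner_grip, at half thickness
- turner_blade_end (a point): tip of the turner's blade, 240 mm towards its +y from turner_grip, at half thickness. The blade is 60 mm wide, 6 mm thick and 98 mm long
- turner: the turner itself; origin on its underside half-way along its length, 85 mm towards +y from turner_grip
- tin: tuna tin, 86 mm wide and 40 mm high, loose, standing on the roof of the box; origin under its centre
- mug: dark grey mug, 88 x 124 x 106 mm, loose bystander on the worktop to the right; origin under its centre
- jam: jam jar, 69 mm wide and 99 mm high, loose bystander on the worktop to the right; origin under its centre
Not all that is in view belongs to the job. There is more than one size of the tin; the one meant has the size given above.

How it is judged (in metres and radians):
On the way, in this order (a step that is already met when the one before it is completed fails the run):
1. the lid leans at 108 to 132 degrees while the turner still lies in the box (value of joint lid between 1.885 and 2.305 rad and height (world z) of each of turner_handle_end, turner_blade_end below 0.06 m), for 0.3 s.
2. the turner is tilted through the opening: handle end higher than the box, blade end still under the roof (z of turner_handle_end in the frame of box above 0.105 m and y of turner_blade_end in the frame of box above 0 m and z of turner_blade_end in the frame of box below 0.094 m), for 0.1 s.
At the end, for the whole second after the job is handed in: holding the turner still (under 0.05 m/s) in the fingers, its whole length more than 150 mm above the worktop, touching none of box, lid, tin, mug and jam jar; the lid leans at 108 to 132 degrees; the tin is within 20 mm of its place (value of joint lid between 1.885 and 2.305 rad and height (world z) of each of turner_handle_end, turner_blade_end, turner_grip above 0.15 m and contact force between the fingers and turner above 1 N and contact force between turner and box below 0.2 N and contact force between turner and tin below 0.2 N and contact force between turner and mug below 0.2 N and contact force between turner and jam below 0.2 N and linear speed of turner below 0.05 m/s and distance of tin from where it was at the start of the episode below 0.02 m); the arm keeps its last pose, push and grip.
It fails at once if the lid is laid back beyond 145 degrees (value of joint lid above 2.53 rad).
It fails at once if the tin is moved more than 20 mm (distance of tin from where it was at the start of the episode above 0.02 m).
It fails at once if the mug is moved more than 30 mm (distance of mug from where it was at the start of the episode above 0.03 m).
It fails at once if the jam jar is moved more than 30 mm (distance of jam from where it was at the start of the episode above 0.03 m).
It also fails if it takes over 54 s, if anything falls off the work surface, if the arm or the gripper's body presses on something with over 40 N, if the wrist force passes 120 N, or if a joint passes its speed limit or range.

## Working session

There is one attempt and no reset: what is moved stays moved. The work goes in short steps, Python scripts to look and compute and a shell command to move; the robot and the scene stay as the last step left them, time stands still between calls to the robot, and variables do not carry over. Pictures are saved under pics/ and viewed, at most 10 in all, crops included, and the job is handed in when it is done.

```bash
mkdir -p pics; python3 - <<'E'
from bench import r, grab_frame
import cv2,numpy as np,pickle
d={}
for n in("scene","top","wrist"):
    f=grab_frame(n);d[n]=f;cv2.imwrite(f"pics/{n}0.png",f["image"][:,:,::-1])
    print(n,{k:np.round(v,3).tolist() for k,v in f.items() if k!="image"})
s=r.read_state();print(s);d['s']=s
pickle.dump(d,open('d0.pkl','wb'))
E
```

```text
scene {'fovy': 54.374, 'cx': 325.422, 'cy': 237.288, 'rvec': [1.389, -1.898, 1.0], 'tvec': [101.496, 293.468, 1220.018]}
top {'fovy': 55.803, 'cx': 322.252, 'cy': 240.316, 'rvec': [2.116, -2.141, 0.233], 'tvec': [-30.635, 399.804, 1579.947]}
wrist {'fovy': 67.928, 'cx': 321.931, 'cy': 240.273, 'T_tool_cam': [[0.001, -0.959, -0.283, 72.543], [1.0, 0.0, 0.001, -0.313], [-0.0, -0.283, 0.959, -125.27], [0.0, 0.0, 0.0, 1.0]]}
{'time_s': 0.15, 'joint_positions': array([ 9.88995399e-01,  3.42547054e-01,  1.52477614e+00, -6.73623934e-06,
        1.27540532e+00, -1.46014250e-01]), 'joint_vel': array([-3.91973363e-05, -3.30123638e-03, -1.99856234e-03,  1.07078868e-03,
       -4.11480776e-04,  8.59646809e-04]), 'joint_efforts': array([ 9.60943617e-04, -4.33908606e+01, -2.46147072e+01, -1.02259191e-04,
        5.68474949e-03,  5.18023171e-05]), 'position': array([221.45143199, 475.70712723, 247.80119963]), 'orientation': array([ 2.16172261e-01,  9.76355074e-01, -5.31884585e-04, -1.99131786e-04]), 'ft_force': array([-0.2077465 ,  0.33964898,  0.2893397 ]), 'moment': array([-0.00544614, -0.0092768 , -0.01225668]), 'grip_force': 0.0, 'opening': 85.5086524314396}
```

View pics/scene0.png

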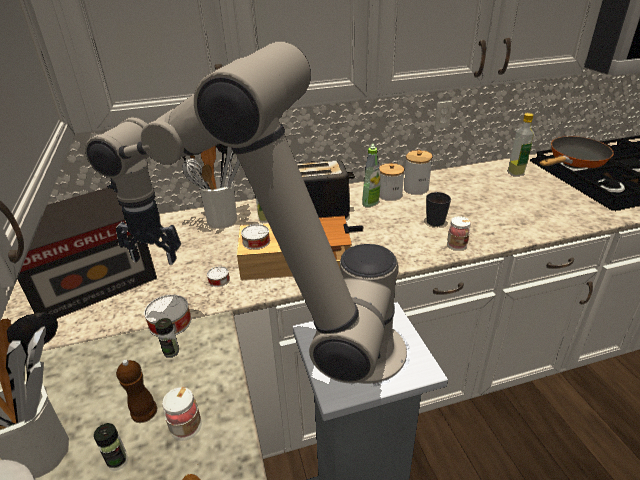

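View pics/top0.png

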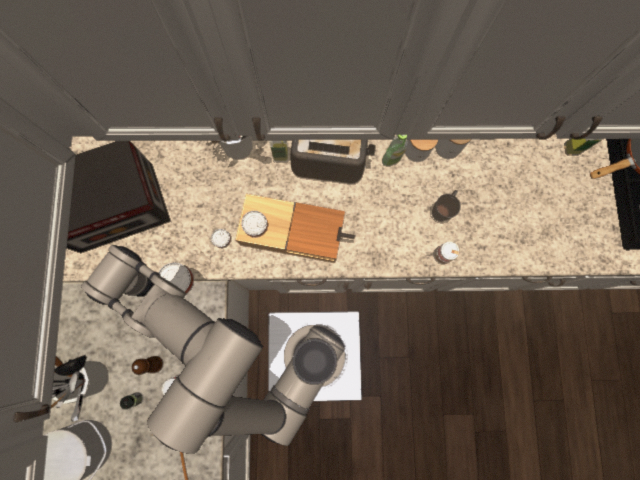

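The top view shows the box with its pale roof at about (265,222), the brown lid at (316,232), the black tab at (347,237), and the tin at (255,224). The mug is at (446,207) and the jam jar at (447,252). Next I'll get metric positions by colour.

```bash
cat > h.py <<'E'
import numpy as np,cv2
from scipy.spatial.transform import Rotation as R
def K(f):
    F=f["image"].shape[0]/2/np.tan(np.radians(f["fovy"])/2)
    return np.array([[F,0,f["cx"]],[0,F,f["cy"]],[0,0,1.]])
def cam(f,s=None):  # world<-cam rotation, cam centre
    if "rvec" in f:
        M=cv2.Rodrigues(np.array(f["rvec"],float))[0];return M.T,-M.T@np.array(f["tvec"],float).ravel()
    Q=R.from_quat(s["orientation"]).as_matrix();T=np.array(f["T_tool_cam"])
    return Q@T[:3,:3],Q@T[:3,3]+s["position"]
def ray(f,uv,z,s=None):
    M,c=cam(f,s);uv=np.atleast_2d(uv).astype(float)
    d=(M@np.linalg.inv(K(f))@np.c_[uv,np.ones(len(uv))].T).T
    return c+d*((z-c[2])/d[:,2])[:,None]
def proj(f,P,s=None):
    M,c=cam(f,s);q=(K(f)@M.T@(np.atleast_2d(P)-c).T).T;return q[:,:2]/q[:,2:]
E
python3 - <<'E'
from h import *;import pickle
d=pickle.load(open('d0.pkl','rb'));f=d['top'];im=f['image']
hsv=cv2.cvtColor(im,cv2.COLOR_RGB2HSV)
for p in [(275,240),(310,225),(330,245),(347,237),(300,254),(290,225),(345,225),(253,245)]: print(p,hsv[p[1],p[0]],ray(f,p,100).round(0))
box=np.zeros(im.shape[:2],np.uint8);box[190:265,230:360]=1
H,S,V=[hsv[:,:,i].astype(int) for i in range(3)]
for n,m in(("lid",(H<14)&(S>140)&(V>100)),("roof",(H>=14)&(H<26)&(S>90)&(V>150)),("tab",(V<75))):
    m=(m*box).astype(np.uint8);m=cv2.morphologyEx(m,cv2.MORPH_OPEN,np.ones((2,2)))
    c=max(cv2.findContours(m,0,1)[0],key=cv2.contourArea);rc=cv2.minAreaRect(c);b=cv2.boxPoints(rc)
    P=ray(f,b,{'lid':107,'roof':100,'tab':106}[n]);print(n,cv2.contourArea(c),b.round(1).tolist(),P[:,:2].round(0).tolist(),np.linalg.norm(P-np.roll(P,1,0),axis=1).round())
# scene, crop
cv2.imwrite('pics/c.png',np.hstack([cv2.resize(im[180:275,225:365],None,fx=5.6,fy=5.6,interpolation=2)[:, :,::-1]]))
E
```

```text
(275, 240) [ 20 113 241] [[390. 128. 100.]]
(310, 225) [ 12 158 199] [[442.   8. 100.]]
(330, 245) [ 12 156 206] [[371. -60. 100.]]
(347, 237) [ 16  77 106] [[ 398. -119.  100.]]
(300, 254) [ 18 118 173] [[341.  43. 100.]]
(290, 225) [ 14 129 136] [[442.  77. 100.]]
(345, 225) [ 16  65 197] [[ 441. -113.  100.]]
(253, 245) [ 16 117  96] [[373. 203. 100.]]
lid 2232.5 [[286.79998779296875, 249.89999389648438], [295.79998779296875, 203.0], [345.0, 212.39999389648438], [336.1000061035156, 259.29998779296875]] [[354.0, 87.0], [519.0, 56.0], [484.0, -114.0], [320.0, -80.0]] [171. 168. 174. 168.]
roof 1717.5 [[236.0, 240.8000030517578], [245.60000610351562, 193.10000610351562], [296.29998779296875, 203.3000030517578], [286.79998779296875, 251.0]] [[389.0, 261.0], [558.0, 232.0], [520.0, 55.0], [352.0, 88.0]] [177. 172. 181. 172.]Traceback (most recent call last):
  File "<stdin>", line 9, in <module>
ValueError: max() iterable argument is empty
```

```bash
cat >> h.py <<'E'
from bench import r,grab_frame
H0=np.array([436.5,71.5]);YAW=-0.203
def setbox():
    import json,os
    global H0,YAW
    if os.path.exists('box.json'): b=json.load(open('box.json'));H0=np.array(b[:2]);YAW=b[2]
setbox()
def b2w(p): return np.r_[H0+R.from_euler('z',YAW).as_matrix()[:2,:2]@np.array(p[:2],float),p[2]]
def w2b(p): return np.r_[R.from_euler('z',-YAW).as_matrix()[:2,:2]@(np.array(p[:2],float)-H0),p[2]]
def ori(tilt=0,dyaw=0): # tool x=box y, tool z down; tilt>0: gripper body leans to box -y (tilt deg about box x)
    Rb=R.from_euler('z',YAW+dyaw)
    return Rb*R.from_euler('x',tilt,degrees=True)*R.from_matrix(np.array([[0,1,0],[1,0,0],[0,0,-1.]]))
def go(targets): # list of (world pos, Rotation) -> rows
    s=r.read_state();R0=R.from_quat(s['orientation'])
    for p,Q in targets:
        print((R0.inv().apply(np.array(p)-s['position'])/1000).round(4).tolist(),(R0.inv()*Q).as_rotvec(degrees=True).round(1).tolist())
E
python3 - <<'E'
from h import *
print(b2w([0,-207,106]))
go([([400,200,300],ori()),(b2w([0,-207,230]),ori())])
E
```

```text
[ 394.76701315 -131.24949521  106.        ]
[-0.2782, -0.1746, -0.052] [-0.1, 0.0, 76.7]
[-0.4133, -0.477, 0.0183] [-0.1, 0.0, 76.7]
```

```bash
python3 -m crank '{"travel":[[-0.278,-0.175,-0.052],[-0.278,-0.175,-0.052],[-0.278,-0.175,-0.052],[-0.278,-0.175,-0.052],[-0.278,-0.175,-0.052],[-0.413,-0.477,0.018],[-0.413,-0.477,0.018],[-0.413,-0.477,0.018],[-0.413,-0.477,0.018],[-0.413,-0.477,0.018]],"delta_rot":[[0,0,76.7],[0,0,76.7],[0,0,76.7],[0,0,76.7],[0,0,76.7],[0,0,76.7],[0,0,76.7],[0,0,76.7],[0,0,76.7],[0,0,76.7]],"gripper":[-1,-1,-1,-1,-1,-1,-1,-1,-1,-1]}'
python3 -c "
from h import *
go([(b2w([0,-207,230]),ori())])"
```

```text
time_s: 1.4
position: [393.6, -92.2, 237.9]
orientation: [0.775, 0.632, 0.0, 0.0]
ft_force: [2.4, -0.1, 0.8]
opening: 85.1
grip_force: 0.0
[-0.0381, 0.009, 0.0079] [0.0, -0.0, -0.0]
```

```bash
python3 -m crank '{"travel":[[-0.038,0.009,0.008],[-0.038,0.009,0.008],[-0.038,0.009,0.008]],"delta_rot":[[0,0,0],[0,0,0],[0,0,0]],"gripper":[-1,-1,-1]}'
python3 - <<'E'
from h import *;import pickle
s=r.read_state();f=grab_frame('wrist');t=grab_frame('top');c=grab_frame('scene');pickle.dump((s,f,t,c),open('d1.pkl','wb'))
print(s['position'],f['image'].shape)
cv2.imwrite('pics/w1.png',f['image'][:,:,::-1])
for z in (106,115,125): print(proj(f,b2w([0,-207,z]),s).round())
E
```

```text
time_s: 1.78
position: [394.9, -128.7, 230.0]
orientation: [0.775, 0.631, 0.0, -0.0]
ft_force: [1.1, 0.3, 0.9]
opening: 85.5
grip_force: 0.0
[ 394.93695005 -128.71944755  230.01612754] (480, 640, 3)
[[323. 242.]]
[[323. 245.]]
[[323. 250.]]
```

View pics/w1.png

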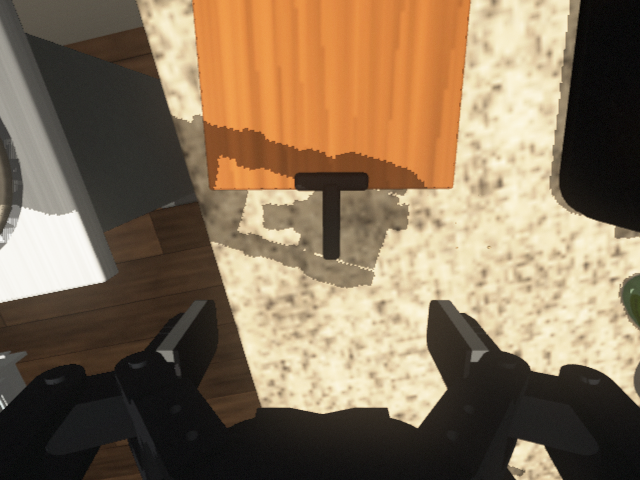

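The wrist view shows the tab stem centred on column 331, from row 190 to row 258. The lid's edge corners are at (210,190) and (453,188). I'll solve the lid angle from the known 170 mm width.

```bash
python3 - <<'E'
from h import *;import pickle
s,f,t,c=pickle.load(open('d1.pkl','rb'))
for z in (100,110,120,130):
    P=ray(f,[(210,190),(453,188),(331,258),(331,232),(331,190)],z,s)
    print(z,np.linalg.norm(P[0]-P[1]).round(1),np.arctan2(*(P[1]-P[0])[1::-1]).round(3),[w2b(p).round(1).tolist() for p in P])
# top: better lid/roof rect now with arm moved?
E
```

```text
100 174.1 -0.195 [[-81.3, -170.2, 100.0], [92.8, -168.8, 100.0], [5.8, -221.8, 100.0], [5.7, -201.4, 100.0], [5.4, -170.2, 100.0]]
110 167.3 -0.195 [[-78.2, -168.7, 110.0], [89.1, -167.4, 110.0], [5.5, -218.3, 110.0], [5.4, -198.7, 110.0], [5.2, -168.8, 110.0]]
120 160.5 -0.195 [[-75.0, -167.3, 120.0], [85.4, -166.0, 120.0], [5.3, -214.8, 120.0], [5.1, -196.0, 120.0], [5.0, -167.3, 120.0]]
130 153.7 -0.195 [[-71.9, -165.8, 130.0], [81.8, -164.6, 130.0], [5.0, -211.3, 130.0], [4.9, -193.3, 130.0], [4.7, -165.8, 130.0]]
```

```bash
python3 - <<'E'
import h,json;p=h.b2w([5.5,6.5,0]);json.dump([p[0],p[1],-0.197],open('box.json','w'));h.setbox();print(p)
s=h.r.read_state();print(s['opening'])
a=h.b2w([0,-206,140]);print(h.b2w([0,-207,106]))
h.go([(a,h.ori()),(h.b2w([0,-206,106]),h.ori())])
E
```

```text
[443.19751999  76.75768257   0.        ]
85.26873478158903
[ 402.68177401 -126.23855958  106.        ]
[0.0044, 0.0069, 0.0904] [0.0, -0.0, -0.3]
[0.0044, 0.0069, 0.1244] [0.0, -0.0, -0.3]
```

```bash
python3 -m crank '{"travel":[[0.004,0.007,0.06],[0.004,0.007,0.1],[0.004,0.007,0.125],[0.004,0.007,0.125],[0.004,0.007,0.125],[0.004,0.007,0.125],[0.004,0.007,0.125],[0.004,0.007,0.125]],"delta_rot":[[0,0,0],[0,0,0],[0,0,0],[0,0,0],[0,0,0],[0,0,0],[0,0,0],[0,0,0]],"gripper":[-1,-1,-1,-1,1,1,1,1]}' 30
python3 - <<'E'
from h import *
s=r.read_state();print(w2b(s['position']))
T=s['position'];th0=np.arcsin(3/207)
b=w2b(T)
for a in (15,30,45,60,75,90,105,120): 
    th=np.radians(a); print(a,end=' ');y=-207*np.cos(th)+5*np.sin(th);z=101+207*np.sin(th)+5*np.cos(th)-2
    go([(b2w([b[0],y+(b[1]+207),z+(b[2]-104)]),ori())])
E
```

```text
time_s: 2.92
position: [402.5, -126.7, 105.4]
orientation: [0.775, 0.632, -0.0, -0.0]
ft_force: [-19.5, 0.6, 2.7]
opening: 12.5
grip_force: 11.8
[-1.03230643e-01 -2.07505519e+02  1.05437938e+02]
15 [0.0083, -0.0001, -0.0534] [-0.0, 0.0, -0.4]
30 [0.0302, -0.0002, -0.1028] [-0.0, 0.0, -0.4]
45 [0.0642, -0.0005, -0.1449] [-0.0, 0.0, -0.4]
60 [0.1078, -0.0008, -0.1768] [-0.0, 0.0, -0.4]
75 [0.1582, -0.0011, -0.1963] [-0.0, 0.0, -0.4]
90 [0.212, -0.0015, -0.202] [-0.0, 0.0, -0.4]
105 [0.2654, -0.0018, -0.1937] [-0.0, 0.0, -0.4]
120 [0.3148, -0.0021, -0.1718] [-0.0, 0.0, -0.4]
```

```bash
python3 -m crank '{"travel":[[0.001,-0.002,-0.015],[0.0055,-0.002,-0.04],[0.012,-0.002,-0.065],[0.023,-0.002,-0.09],[0.034,-0.002,-0.108],[0.055,-0.002,-0.135],[0.073,-0.002,-0.152],[0.096,-0.002,-0.169],[0.108,-0.002,-0.177],[0.108,-0.002,-0.177]],"delta_rot":[[0,0,0],[0,0,0],[0,0,0],[0,0,0],[0,0,0],[0,0,0],[0,0,0],[0,0,0],[0,0,0],[0,0,0]],"gripper":[1,1,1,1,1,1,1,1,1,1]}'
python3 - <<'E'
from h import *
s=r.read_state();b=w2b(s['position']);print(b)
for a in (75,90,105,113,120):
    th=np.radians(a);y=-207*np.cos(th)+5*np.sin(th);z=101+207*np.sin(th)+5*np.cos(th)
    go([(b2w([b[0],y,z]),ori())])
E
```

```text
time_s: 4.18
position: [423.1, -20.2, 282.5]
orientation: [0.775, 0.632, 0.001, 0.0]
ft_force: [2.3, -0.9, 3.2]
opening: 11.3
grip_force: 36.1
[ -0.72652727 -99.03152356 282.46335018]
[0.0503, -0.0002, -0.0198] [0.1, -0.0, -0.3]
[0.104, -0.0005, -0.0255] [0.1, -0.0, -0.3]
[0.1574, -0.0008, -0.0171] [0.1, -0.0, -0.3]
[0.1845, -0.001, -0.0071] [0.1, -0.0, -0.3]
[0.2069, -0.0011, 0.0048] [0.1, -0.0, -0.3]
```

```bash
python3 -m crank '{"travel":[[0.025,0,-0.012],[0.05,0,-0.02],[0.077,0,-0.0245],[0.104,0,-0.0255],[0.131,0,-0.023],[0.157,0,-0.017],[0.184,-0.001,-0.007],[0.207,-0.001,0.005],[0.207,-0.001,0.005],[0.207,-0.001,0.005]],"delta_rot":[[0,0,0],[0,0,0],[0,0,0],[0,0,0],[0,0,0],[0,0,0],[0,0,0],[0,0,0],[0,0,0],[0,0,0]],"gripper":[1,1,1,1,1,1,1,1,1,1]}'
python3 - <<'E'
from h import *
s=r.read_state();b=w2b(s['position']);print(b, np.degrees(np.arctan2(b[2]-101,-b[1])))
E
python3 -m crank '{"travel":[[0,0,0],[0,0,0],[0,0,0],[0,0,-0.05],[0,0,-0.1],[-0.05,0,-0.12],[-0.1,0,-0.12],[-0.16,0,-0.12],[-0.21,0,-0.12],[-0.21,0,-0.12]],"delta_rot":[[0,0,0],[0,0,0],[0,0,0],[0,0,0],[0,0,0],[0,0,0],[0,0,0],[0,0,0],[0,0,0],[0,0,0]],"gripper":[-1,-1,-1,-1,-1,-1,-1,-1,-1,-1]}'
python3 - <<'E'
from h import *
print(w2b(r.read_state()['position']))
go([(b2w([0,-170,300]),ori(0))])
E
```

```text
time_s: 5.42
position: [464.1, 183.1, 277.4]
orientation: [0.775, 0.632, 0.001, -0.001]
ft_force: [2.2, 5.1, 3.7]
opening: 11.3
grip_force: 42.5
[ -0.31999094 108.3414382  277.39121018] 121.55870763973097
time_s: 6.68
position: [420.4, -26.1, 397.1]
orientation: [0.777, 0.629, -0.0, 0.0]
ft_force: [0.2, 0.9, -0.3]
opening: 85.5
grip_force: 0.0
[  -2.25653734 -105.35831371  397.10376737]
[-0.0645, 0.0031, 0.0971] [-0.0, 0.0, -0.7]
```

```bash
python3 - <<'E'
from h import *;import pickle
s=r.read_state();f=grab_frame('wrist');t=grab_frame('top');c=grab_frame('scene');pickle.dump((s,f,t,c),open('d2.pkl','wb'))
cv2.imwrite('pics/w2.png',f['image'][:,:,::-1])
a=cv2.resize(c['image'][150:330,180:420],None,fx=2.5,fy=2.5);cv2.imwrite('pics/s2.png',a[:,:,::-1])
print(proj(f,[b2w([0,-155,30]),b2w([0,-85,30]),b2w([0,0,30]),b2w([-79,-171,100]),b2w([79,-171,100])],s).round())
print(proj(c,[b2w([0,-207*np.cos(np.radians(a)),101+207*np.sin(np.radians(a))]) for a in(108,120,132)])-[180,150])
E
```

```text
[[324. 224.]
 [324. 174.]
 [323. 108.]
 [262. 251.]
 [388. 249.]]
[[87.83332272 30.59037406]
 [75.07034013 36.74053724]
 [64.25811583 45.03713792]]
```

View pics/w2.png

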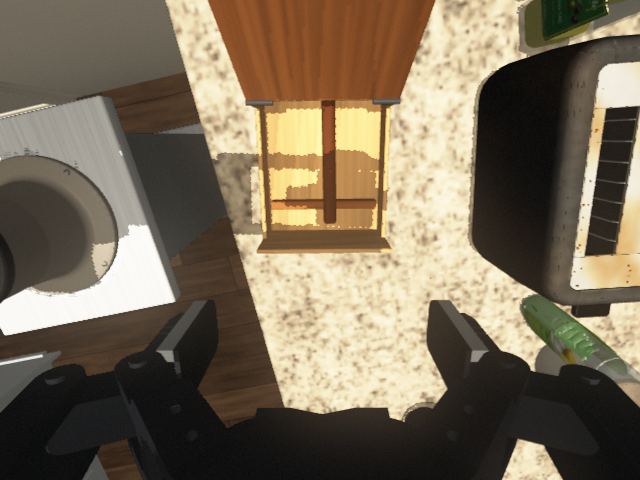

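View pics/s2.png

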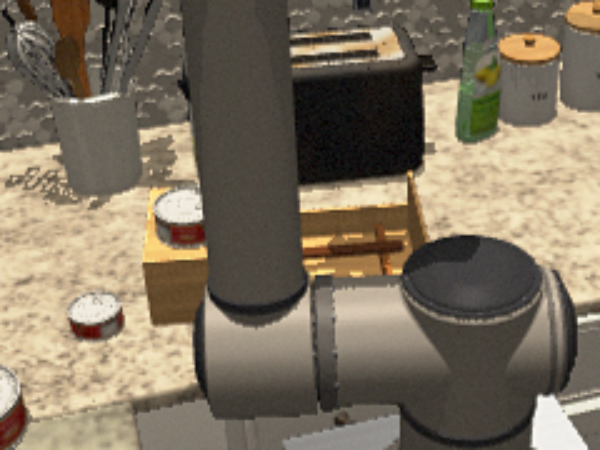

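The wrist view shows the lid up and the box open. The dark turner handle runs from its end at about (330,223) to the roof edge at about (328,102), resting on the rib at row 204. Predicted and seen box corners agree. The scene view has the lid hidden behind the arm, with the tin still in place.

```bash
python3 - <<'E'
from h import *;import pickle
s,f,t,c=pickle.load(open('d2.pkl','rb'));im=f['image']
h=cv2.cvtColor(im,cv2.COLOR_RGB2HSV).astype(int);print(h[215,330],h[150,328],h[150,350],h[204,350],h[190,300])
m=((h[:,:,2]<135)&(h[:,:,1]>120)).astype(np.uint8);m[:108]=0;m[228:]=0;m[:,:310]=0;m[:,350:]=0
for y in (112,125,140,160,175,190,215,219,222,223,224,225): print(y,np.where(m[y])[0][[0,-1]] if m[y].any() else None)
u=[]
for y in list(range(112,145))+list(range(170,198))+list(range(210,220)):
    x=np.where(m[y])[0]
    if len(x)>5:u.append((x.mean()+.0,y))
P=np.array([w2b(p) for p in ray(f,u,36,s)]);print(np.polyfit(P[:,1],P[:,0],1),P[[0,-1]].round(1))
ww=[np.ptp(np.where(m[y])[0])+1 for y in range(112,140)];print(np.median(ww))
print(w2b(ray(f,(330,223),30,s)[0]))
# lid angle from wrist: lid side edges width at image rows vs hinge
E
```

```text
[ 12 160  97] [ 11 178 155] [ 21 123 240] [ 13 174 138] [ 16 143 196]
112 [322 334]
125 [332 334]
140 [333 335]
160 [323 334]
175 [323 335]
190 [323 335]
215 [324 335]
219 [324 335]
222 [325 334]
223 [326 329]
224 None
225 None
[-0.00687158  6.11225934] [[   6.8  -78.6   36. ]
 [   7.1 -146.1   36. ]]
3.0
[   7.93217204 -153.34311971   30.        ]
```

```bash
python3 - <<'E'
from h import *
Q=ori(15);z=Q.apply([0,0,1]);p=b2w([6.8,-83,34])
go([(p-200*z,Q),(p-120*z,Q),(p-60*z,Q),(p,Q)])
s=r.read_state();print(s['joint_positions'].round(2))
E
```

```text
[-0.0327, 0.0092, 0.1699] [0.0, 15.0, -0.4]
[-0.012, 0.0091, 0.2472] [0.0, 15.0, -0.4]
[0.0035, 0.009, 0.3051] [0.0, 15.0, -0.4]
[0.019, 0.0089, 0.3631] [0.0, 15.0, -0.4]
[-0.24  0.07  1.47  0.    1.6  -0.03]
```

```bash
python3 -m crank '{"travel":[[-0.033,0.009,0.17],[-0.033,0.009,0.17],[-0.033,0.009,0.17],[-0.033,0.009,0.17],[-0.012,0.009,0.247],[-0.012,0.009,0.247],[0.0035,0.009,0.305],[0.0035,0.009,0.305]],"delta_rot":[[0,15,-0.4],[0,15,-0.4],[0,15,-0.4],[0,15,-0.4],[0,15,-0.4],[0,15,-0.4],[0,15,-0.4],[0,15,-0.4]],"gripper":[-1,-1,-1,-1,-1,-1,-1,-1]}'
python3 - <<'E'
from h import *
Q=ori(15);z=Q.apply([0,0,1]);p=b2w([6.8,-83,34]);go([(p,Q)])
s=r.read_state();f=grab_frame('wrist')
cv2.imwrite('pics/w3.png',f['image'][:,:,::-1]);print(proj(f,[b2w([6.8,-83,30]),b2w([6.8,-153,30]),b2w([6.8,-171,100])],s).round())
E
```

```text
time_s: 7.82
position: [429.9, -19.4, 91.4]
orientation: [0.766, 0.63, 0.1, -0.085]
ft_force: [1.1, 1.1, 0.3]
opening: 85.5
grip_force: 0.0
[-0.0015, 0.0013, 0.0591] [-0.3, -0.1, 0.1]
[[325. 272.]
 [325. 395.]
 [325. 527.]]
```

View pics/w3.png

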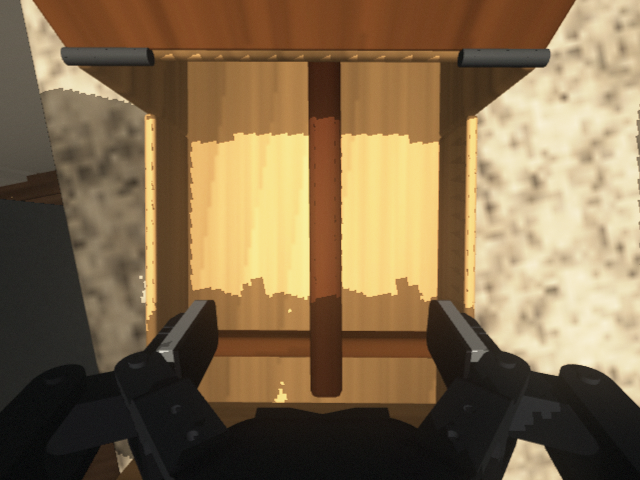

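The handle lies on column 326 with its end at row 397, against a predicted (325,395), so it is well centred between the fingers. Go down and grip.

```bash
python3 -m crank '{"travel":[[-0.001,0.002,0.03],[-0.001,0.002,0.059],[-0.001,0.002,0.059],[-0.001,0.002,0.059],[-0.001,0.002,0.059],[-0.001,0.002,0.059],[-0.001,0.002,0.059]],"delta_rot":[[0,0,0],[0,0,0],[0,0,0],[0,0,0],[0,0,0],[0,0,0],[0,0,0]],"gripper":[-1,-1,-1,1,1,1,1]}' 45
cat > plan.py <<'E'
from h import *
import sys
# args: yB,zB,alpha triples -> rows relative to now; current alpha0/grip offset kept from g.json
import json,os
s=r.read_state();Q0=R.from_quat(s['orientation'])
if not os.path.exists('g.json'):
    c=Q0.inv().apply(b2w([6.8,-83,30])-s['position']);json.dump([c.tolist(),w2b(s['position'])[0]],open('g.json','w'))
c,xb=json.load(open('g.json'));print(w2b(s['position']).round(1),np.round(c,1))
for t in sys.argv[1:]:
    y,z,a=map(float,t.split(','));ar=np.radians(a);Q=ori(15-a)
    go([(b2w([6.8,y-240*np.cos(ar),z+240*np.sin(ar)])-Q.apply(c),Q)])
E
python3 plan.py 157,30,0 152,31,6 148,32,12 145,32,18
```

```text
time_s: 8.75
position: [435.7, -8.3, 35.5]
orientation: [0.766, 0.629, 0.102, -0.082]
ft_force: [-2.2, -1.5, 7.6]
opening: 17.0
grip_force: 43.6
[  9.3 -84.9  35.5] [ 0.4 -2.5  5.8]
[-0.0, 0.0, 0.0] [0.1, -0.0, 0.1]
[0.0038, 0.0001, -0.0262] [0.1, -6.0, 0.1]
[0.011, 0.0001, -0.051] [0.1, -12.0, 0.1]
[0.0213, 0.0002, -0.0735] [0.1, -18.0, 0.0]
```

```bash
python3 -m crank '{"travel":[[0.002,0,-0.013],[0.004,0,-0.026],[0.007,0,-0.038],[0.011,0,-0.051],[0.016,0,-0.062],[0.021,0,-0.0735],[0.021,0,-0.0735],[0.021,0,-0.0735],[0.021,0,-0.0735]],"delta_rot":[[0,-3,0],[0,-6,0],[0,-9,0],[0,-12,0],[0,-15,0],[0,-18,0],[0,-18,0],[0,-18,0],[0,-18,0]],"gripper":[1,1,1,1,1,1,1,1,1]}'
python3 - <<'E'
from h import *
s=r.read_state();f=grab_frame('wrist');t=grab_frame('scene')
cv2.imwrite('pics/w4.png',np.hstack([f['image'],cv2.resize(t['image'][180:300,220:380],(640,480))])[::2,::2,::-1]);print(s['ft_force'],s['opening'])
H=[b2w([6.8,145-310*np.cos(.314),32+310*np.sin(.314)]),b2w([6.8,145,32])];print(H,proj(f,H,s)/2)
E
python3 plan.py 145,32,18 90,50,18 45,64.5,18 0,79,18 -50,95,18 -60,150,18 -70,220,18
```

```text
time_s: 9.88
position: [435.2, -7.1, 110.7]
orientation: [0.773, 0.634, -0.02, 0.016]
ft_force: [-0.3, -1.3, 0.6]
opening: 17.1
grip_force: 44.6
[-0.29184702 -1.28057113  0.64493593] 17.134894042819433
[array([420.53753309, -71.51780991, 127.74831123]), array([478.24659059, 217.62216585,  32.        ])] [[ 159.588216    243.65583105]
 [ 159.57922686 -147.33252297]]
[  8.7 -83.8 110.9] [ 0.4 -2.5  5.8]
[0.0004, 0.0006, -0.0011] [-0.0, -0.0, -0.0]
[-0.0554, 0.0006, -0.0162] [-0.0, -0.0, -0.0]
[-0.1011, 0.0007, -0.0284] [-0.0, -0.0, -0.0]
[-0.1468, 0.0007, -0.0405] [-0.0, -0.0, -0.0]
[-0.1976, 0.0007, -0.0539] [-0.0, -0.0, -0.0]
[-0.2104, 0.0007, -0.1083] [-0.0, -0.0, -0.0]
[-0.2241, 0.0007, -0.1777] [-0.0, -0.0, -0.0]
```

View pics/w4.png

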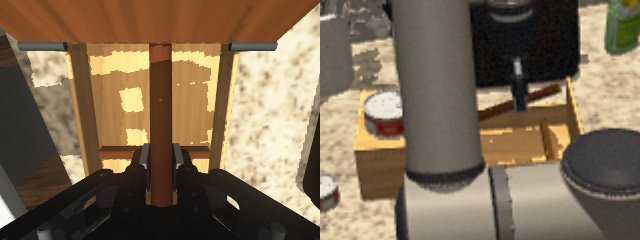

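The turner sits in the fingers (column 160 of the small wrist view) and tilts up to the right in the scene view. There is no contact force, so I'll draw it out along its axis.

```bash
python3 -m crank '{"travel":[[-0.028,0,-0.009],[-0.055,0,-0.016],[-0.078,0,-0.022],[-0.101,0,-0.028],[-0.124,0,-0.0345],[-0.147,0,-0.0405],[-0.172,0,-0.047],[-0.198,0,-0.054],[-0.198,0,-0.054],[-0.198,0,-0.054]],"delta_rot":[[0,0,0],[0,0,0],[0,0,0],[0,0,0],[0,0,0],[0,0,0],[0,0,0],[0,0,0],[0,0,0],[0,0,0]],"gripper":[1,1,1,1,1,1,1,1,1,1]}'
python3 plan.py -50,95,18 -70,230,18
```

```text
time_s: 11.22
position: [397.1, -197.4, 175.1]
orientation: [0.773, 0.634, -0.02, 0.016]
ft_force: [-0.1, -0.4, -0.9]
opening: 16.8
grip_force: 44.6
[   8.4 -277.9  175.1] [ 0.4 -2.5  5.8]
[-0.0004, 0.0009, 0.0001] [-0.0, -0.1, -0.0]
[-0.0274, 0.0009, -0.1337] [-0.0, -0.1, -0.0]
```

```bash
python3 -m crank '{"travel":[[-0.005,0,-0.04],[-0.012,0,-0.08],[-0.02,0,-0.11],[-0.027,0,-0.134],[-0.027,0,-0.134],[-0.027,0,-0.134],[-0.027,0,-0.134],[-0.027,0,-0.134]],"delta_rot":[[0,0,0],[0,0,0],[0,0,0],[0,0,0],[0,0,0],[0,0,0],[0,0,0],[0,0,0]],"gripper":[1,1,1,1,1,1,1,1]}'
python3 - <<'E'
from h import *
t=grab_frame('top');c=grab_frame('scene')
cv2.imwrite('pics/e.png',np.hstack([cv2.resize(t['image'][150:300,200:500],(640,320)),])[:,:,::-1])
cv2.imwrite('pics/e2.png',cv2.resize(c['image'][110:320,160:480],(800,525))[:,:,::-1])
P=[b2w([0,-174*np.cos(np.radians(a)),101+174*np.sin(np.radians(a))]) for a in(108,120,132)]+[b2w([6.8,-70,230])]
print((proj(t,P)-[200,150])*2.133,(proj(c,P)-[160,110])*2.5)
E
```

```text
time_s: 12.22
position: [393.3, -217.2, 310.0]
orientation: [0.773, 0.634, -0.02, 0.016]
ft_force: [0.0, 0.1, -1.1]
opening: 16.9
grip_force: 44.6
[[150.06370143 126.60359905]
 [128.76392677 125.13106506]
 [111.00510964 125.32340271]
 [234.82514468 143.78141103]] [[280.4146945  199.41156512]
 [253.87127372 212.0859655 ]
 [231.28048498 229.19702402]
 [383.53659439 216.64661945]]
```

View pics/e.png

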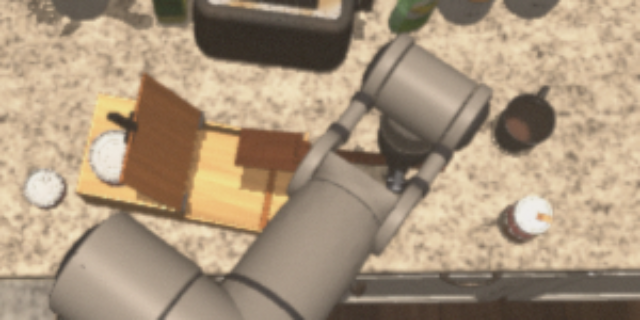

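View pics/e2.png

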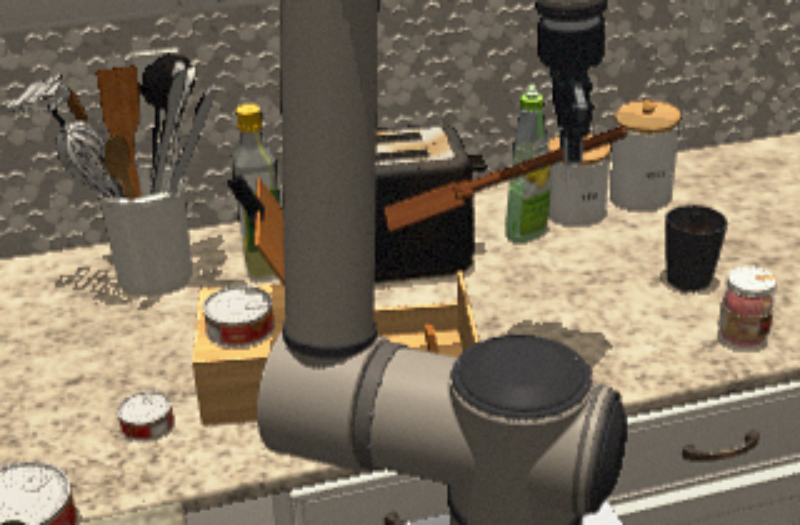

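The top view shows the lid's free edge centred at about (135,132). That lies between the predicted edges for 108° (150) and 120° (129), so the lid is at about 117°. The tin, mug and jar look undisturbed. The turner is held high and clear, with its blade at (387,217), against a predicted (384,217). Hand in.

```bash
python3 -c "
from bench import r
print(r.close_job())"
```

```text
the job is handed in; nothing more can be done
None
```

I handed the job in at about 12 s of robot time. The lid leans at roughly 117–121°, and the turner is held still with its lowest point about 23 cm above the worktop, clear of the box. The tin, mug and jar look undisturbed; no verdict came back.

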